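# Clamp the rolling pin in its vee cradle

### The job

Roll the small wooden rolling pin up its blue runway and over the crest into the vee without lifting it, and let go so that it centres itself; then push it along the vee until its handle firmly butts the steel end plate. With the pin home, swing the red-knobbed clamp arm over onto it and press it down firmly, with about 12 N, and leave it clamped so. Be gentle: never load the pin with more than about 25 N anywhere, and leave the things around undisturbed.

Things in the scene. Friction and masses are not known exactly. Their poses are not given: they have to be found in the camera images.
- cradle: Fixed jig on the trolley at the robot's left: dark steel base plate 190 x 225 mm, 8 mm thick, two blue plastic rails. Origin on the table top straight below the vee's bottom line. x: the way the pin is rolled (runway, vee, clamp hinge; roughly away from the robot); y: along the vee, toward the end plate; z up. All cradle coordinates below are in this frame.
- crest (a point): Crest between runway and vee, midway between the rails (cradle x -18, y 0, z 30 mm). Rails: 16 mm wide, at y -50 and +50, leaving an 84 mm gap open down to the base plate (z 8). Rail profile (x, z in mm): lip x -100 to -93, 38 high; runway (-93, 25) rising 4 degrees to the crest (-18, 30); 90 degree vee down to (0, 12), up to (30, 42).
- seat (a point): Where the pin's middle is when it lies centred in the vee and butts the end plate (cradle x 0, y 0, z 40 mm); the top of the barrel is then at z 60 mm.
- pin: Loose wooden rolling pin, 0.2 to 0.35 kg: barrel 40 mm diameter, 180 long; handles 16 mm diameter, round ends; 250 mm in all. Origin mid-axis; y along it, at start as the cradle's y; x, z turn as it rolls. Starts across the runway against the lips (axis at cradle x -74, z 46 mm), 12 to 30 mm short in y; let go on the runway it rolls back to the lips. Sliding along the vee takes 1 to 4 N.
- end_plate: Fixed upright steel plate at the +y end of the cradle, 50 mm wide and 60 mm high above the base plate. Origin at the bottom middle of the face that the handle must butt (at cradle y = 125 mm, x = 0, z = 8 mm); axes as the cradle's. A pin butting it has its middle at cradle y = 0.
- clamp_hinge (a point): Middle of the clamp's hinge axis, which runs along cradle y (cradle x 62, y 0, z 80 mm), between two steel posts at x 51 to 73 mm, within 17 mm of y 0, 91 mm high.
- clamp_knob (a point): Centre of the red ball knob, 24 mm in diameter, at the arm's end, 102 mm from the hinge. The black pad, 18 mm across, is under the bar 62 mm from the hinge, over cradle x 0 when closed. Its set screw differs each time: the bar's top over the pad is 82 to 91 mm up when the pad meets the pin, found only by feel; no spring. Pressing the knob loads the pad 1.65 times as much as pressing over the pad.
- measuring_cup: Bystander: steel measuring cup with strap handle, 74 mm across and 74 mm high, left of the cradle. Origin at the centre of its underside.
- timer: Bystander: white kitchen timer with red dial, 94 x 68 x 34 mm, left of the cradle. Origin at the centre of its underside.
- squeeze_bottle: Bystander: white squeeze bottle with red nozzle, 56 mm in diameter, 184 mm high, behind the cradle. Origin at the centre of its underside.
- tub: Bystander: small round white lidded food tub, 119 mm across, 51 mm high, left of and behind the cradle. Origin at the centre of its underside.
- tape_roll: Bystander: roll of tan tape lying flat, 106 mm across, 25 mm high, right of and behind the cradle. Origin at the centre of its underside.
- clamp: Steel clamp arm on the hinge (origin there, y along it). Closed it lies about level, its own -x to the knob along cradle -x; starts past upright, leaning 2 to 16 degrees back from the pin; stop at 25. Stiff hinge (0.16 Nm): stays at any angle. Bar 16 mm wide, 12 thick, origin mid-thickness. It swings to cradle -x and down; this takes up to 4 N before the pad meets the pin.

How it is judged:
By the outcome, as a careful person would: the job done as asked, in the order asked, and still so for the second after the job is handed in, with the robot touching nothing.
It also fails if it takes over 69 s, if anything falls off the work surface, if the arm or the gripper's body presses on something with over 40 N, if the wrist force passes 120 N, or if a joint passes its speed limit or range.

### The arm

A 7-joint arm with a two-finger parallel gripper is mounted at the origin on a cart in front of the work surface, level with it; the furniture and walls round the work are solid. World frame = base frame: x ahead of the robot, y to its left, z up, the work surface at z = 0. Lengths are in mm, angles in rad, forces in N, time in s.
With the tool pointing down it reaches from about 350 to 900 mm from the base axis. Payload 19.9 kg.
Tool frame: the origin (TCP) lies between the finger pads; the fingertips stand robot.finger_overhang ahead of it and the grasp point (between the pads) lies 3 mm ahead of it (robot.finger_overhang is the distance from the TCP to the fingertips, in mm); z points along the fingers, y is the direction in which the jaws open and shut (so a half turn about z gives the same grasp; the last joint's range is limited). The gripper opens to 85 mm and grips with 20 to 120 N. Pads are 22 mm wide; open, the fingers measure 114 mm over their backs; the gripper's body (76 mm by 85 mm) begins 54 mm behind the grasp point. The pads swing forward as they close: fully open they stand 13 mm farther back than shut.
Start: joints at [-1.169, 0.417, -0.01, 1.614, 0.005, 1.111, -0.053], TCP at [267.782, 564.709, 253.26] pointing down, gripper open.
Joint ranges: [-2.81, 2.81], [-0.39, 2.02], [-1.27, 1.25], [0.06, 2.57], [-1.19, 4.33], [0.19, 2], [-2.82, 2.82]. Speed limits (rad/s): [1.89, 1.89, 2.39, 2.39, 3.01, 3.01, 3.01].

### API

Orientations are given as a unit quaternion [w, x, y, z].
In Python, from workcell import robot gives the robot as it stands.
- The arm moves only by the tool move_arm, never from a script. Its argument "series" is one flat list of numbers, 5 for each row, row after row: the shift along the tool's x, y, z scaled (see below), then the turn about the tool's z scaled (see below), then the opening, from 0 (shut) to 1 (fully open). A call has 1 to 12 rows; each row is the pose to reach, as a shift and turn from the pose measured when the call began, along the tool's axes at that moment; what a row does not reach only later rows make up. The controller multiplies each number of a shift by 40 cm and each number of a turn by 60 degrees. A row lasts 1/12 s, in which the tool goes at most 41.7 mm and 7.16 degrees, less where a joint would pass 70% of its speed; a pose out of reach is approached as far as the arm can. A call with a number of a shift or a turn outside -1 to 1 is refused whole. A call with a gripper value outside its range is refused whole. The fingers move at their own pace and stop on an object; the grip force is fixed at half the most. Time passes only in rows, so rows that repeat a pose let the fingers close. It gives the time, the measured TCP pose, the force and the opening at its end, in the units of the state.
- robot.state(): the state, without advancing time (a new reading comes with each control period).
- robot.camera(name): name is "scene" or "top" or "wrist"; returns a dict with "frame" (384x512x3 uint8, blue, green, red), "depth" (384x512 float32, mm along the optical axis (not along the pixel's ray), 0 where there is no reading), "K" (3x3 intrinsics, pixels), "rvec" (rotation vector, rad) and "tvec" (3), from world to camera coordinates, as OpenCV has them. Camera axes: x right, y down, z forward; pixel columns grow to the right and rows downward; lengths in mm; the calibration is good to about 2 mm. A picture is of the moment at which its call begins.
- robot.finish_job(): hands the job in, once; it reports no verdict.
The state is a dict: "time_s": time; "joints": joint angles; "joint_vel": joint speeds; "tau": joint torques, N m; "position": TCP position; "ee_rot": TCP orientation; "ft_force": force on the tool from outside, world axes, zero at the start; "moment": the same for the moment, N m; "grip_width": finger opening in mm.
Only numpy, scipy, OpenCV 4.12 (cv2) and the standard library are available. Lean on these libraries where they do the work, as an engineer would, in place of code of your own. Each camera call takes 0.05 s, during which the arm holds its last target.

## Working session

There is one attempt and no reset: what is moved stays moved. The work goes in short steps, Python scripts to look and compute and a tool call to move; the robot and the scene stay as the last step left them, time stands still between calls to the robot, and variables do not carry over. Pictures are saved under pics/ and viewed, and the job is handed in when it is done.

Besides the shell and the picture viewer there is one more tool, called as a command line: name --argument value ..., lists and objects as JSON in quotes. move_arm: Moves the arm, as the interface text tells. Shifts and turns lie within -1 to 1; 1 stands for 40 cm of shift or 60 degrees of turn. Its arguments: {"type":"object","properties":{"series":{"type":"array"}},"required":["series"]}

```bash
ls; mkdir -p pics; python3 - <<'E'
from workcell import robot
import cv2,pickle,numpy as np
np.set_printoptions(precision=3,suppress=True)
s=robot.state();print(s, robot.finger_overhang)
d={}
for n in ["scene","top","wrist"]:
    c=robot.camera(n);d[n]=c;cv2.imwrite(f"pics/a_{n}.png",c["frame"]);print(n,c["K"].tolist(),c["rvec"],c["tvec"])
pickle.dump(d,open("a.pkl","wb"))
E
```

```text
pics
{'time_s': 0.0, 'joints': array([-1.17 ,  0.418, -0.01 ,  1.614,  0.005,  1.111, -0.053]), 'joint_vel': array([ 0.001,  0.002, -0.   ,  0.   , -0.001, -0.001,  0.001]), 'tau': array([ -0.001, -86.447,   0.678, -43.488,   0.019,   0.008,  -0.   ]), 'position': array([267.634, 564.429, 252.638]), 'ee_rot': array([-0.   ,  0.22 ,  0.976, -0.001]), 'ft_force': array([-0.802, -0.36 , -0.495]), 'moment': array([ 0.021,  0.005, -0.062]), 'grip_width': 85.3372816915692} 22.0
scene [[431.1511915414242, 0.0, 256.30422145164204], [0.0, 431.1511915414242, 189.73942768623868], [0.0, 0.0, 1.0]] [ 1.974 -0.464  0.33 ] [-357.415  272.672  636.357]
top [[379.53911885345644, 0.0, 258.15350620754015], [0.0, 379.53911885345644, 183.78859399892403], [0.0, 0.0, 1.0]] [ 2.2   -2.165  0.136] [255.573 569.808 910.023]
wrist [[295.1920692491928, 0.0, 259.77734202891736], [0.0, 295.1920692491928, 191.12921932783053], [0.0, 0.0, 1.0]] [-2.458 -1.554 -0.207] [-623.563  -35.117  378.696]
```

View pics/a_scene.png

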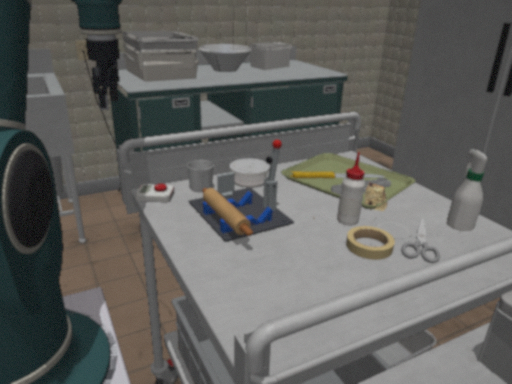

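View pics/a_top.png

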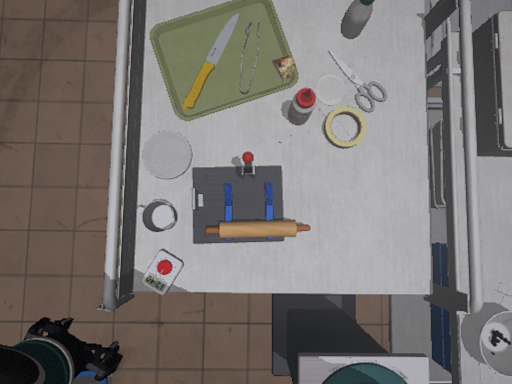

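View pics/a_wrist.png

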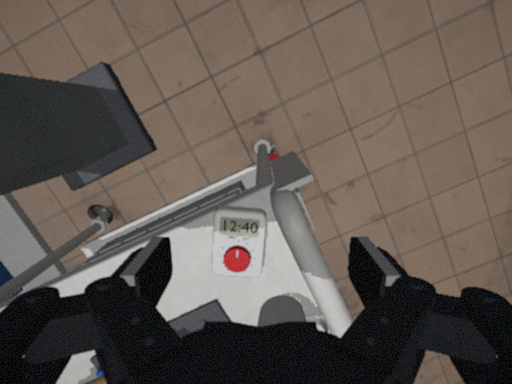

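The scene and top views show the cradle in front. In the top view, the pin's barrel runs from (219,230) to (297,228), the end plate is at (198,200), the knob at (248,157), the cup at (161,214), and the timer at (163,271). The gripper is off to the left, over the trolley's rail.

```bash
cat > h.py <<'E'
import numpy as np,cv2,pickle
from scipy.spatial.transform import Rotation as Rn
np.set_printoptions(precision=1,suppress=True)
def cam(c): 
    R=cv2.Rodrigues(np.array(c["rvec"],float))[0];t=np.array(c["tvec"],float).ravel();return R,t,np.array(c["K"])
def ray(c,uv,z):
    R,t,K=cam(c);uv=np.atleast_2d(uv).astype(float)
    d=np.c_[uv,np.ones(len(uv))]@np.linalg.inv(K).T@R; o=-R.T@t
    return o+d*((z-o[2])/d[:,2:3])
def cloud(c):
    R,t,K=cam(c);h,w=c["depth"].shape;u,v=np.meshgrid(np.arange(w),np.arange(h));D=c["depth"]
    p=np.stack([(u-K[0,2])/K[0,0]*D,(v-K[1,2])/K[1,1]*D,D],-1)
    return (p-t)@R
def proj(c,P):
    R,t,K=cam(c);return cv2.projectPoints(np.atleast_2d(P).astype(float),np.array(c["rvec"],float),t,K,None)[0][:,0]
E
cat > m1.py <<'E'
from h import *
d=pickle.load(open("a.pkl","rb"))
c=d["top"];f=c["frame"];hsv=cv2.cvtColor(f,cv2.COLOR_BGR2HSV);P=cloud(c)
R,t,K=cam(c);print("cam pos",-R.T@t)
print("table z",[P[280,300],P[140,230]])
H,S,V=cv2.split(hsv)
def comp(m,roi,name):
    mm=np.zeros_like(m);a,b,e,g=roi;mm[a:b,e:g]=m[a:b,e:g]
    n,l,st,ce=cv2.connectedComponentsWithStats(mm.astype(np.uint8))
    for i in range(1,n):
        if st[i,4]>15: print(name,st[i],ce[i])
    return mm,l
blue,_=comp((H>100)&(H<130)&(S>130),(170,245,190,300),"blue")
pin,_=comp((H<25)&(S>60)&(V>80),(210,250,190,320),"pin")
ys,xs=np.nonzero(pin);print(cv2.minAreaRect(np.c_[xs,ys].astype(np.float32)), P[pin>0][:,2].max(), np.median(P[229,225:290],0))
red,_=comp(((H<8)|(H>170))&(S>130),(140,180,230,270),"knob")
g=V.astype(int)
dark,_=comp((V<90)&(S<80),(160,250,185,290),"base")
ys,xs=np.nonzero(dark|blue|pin);r=cv2.minAreaRect(np.c_[xs,ys].astype(np.float32));print(r)
big=cv2.resize(f[140:300,130:330],None,fx=4,fy=4,interpolation=cv2.INTER_CUBIC);cv2.imwrite("pics/b_top.png",big[:600])
b=d["scene"]["frame"][120:260,130:300];cv2.imwrite("pics/b_scene.png",cv2.resize(b,None,fx=4,fy=4,interpolation=cv2.INTER_CUBIC))
E
python3 m1.py
```

```text
cam pos [473.1 287.7 954.7]
table z [array([330.3, 156.8,  -2.5]), array([678.7, 337.8,   1.7])]
blue [266 183   7  37 235] [268.7 201.7]
blue [225 184   7  38 242] [228.  202.6]
pin [ 205  220  105   19 1420] [256.7 228.8]
((257.0224609375, 228.78504943847656), (16.53610610961914, 104.07180786132812), 88.36341857910156) 954.7439643968578 [455.7 266.9  65.6]
knob [243 153  10  10  82] [247.5 157.2]
base [ 193  163   91   81 4521] [232.7 199.2]
((250.22198486328125, 202.10244750976562), (78.49293518066406, 116.00586700439453), 88.21009063720703)
```

View pics/b_top.png

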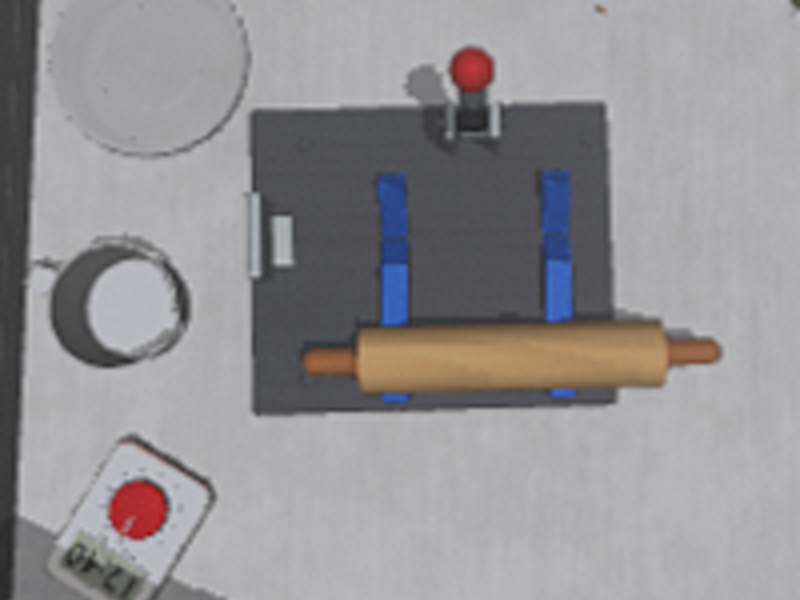

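View pics/b_scene.png

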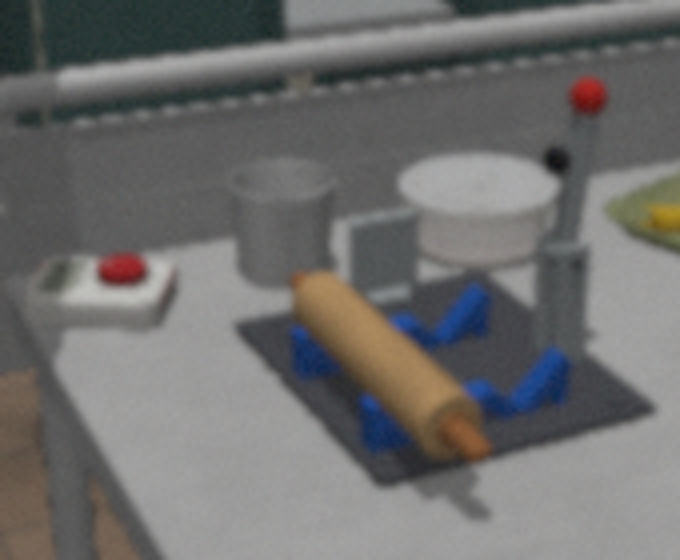

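```bash
cat > m2.py <<'E'
from h import *
d=pickle.load(open("a.pkl","rb"))
c=d["top"]
o=lambda a:(np.array(a,float)+.5)/4-.5+[130,140]
q=ray(c,o([(252,110),(604,103),(616,402),(254,413)]),8);print("base",q)
print(np.linalg.norm(np.diff(q,axis=0),axis=1))
far=(q[0]+q[1])/2;near=(q[2]+q[3])/2
ex=far-near;ey=(q[0]+q[3])/2-(q[1]+q[2])/2
print("yaw x",np.degrees(np.arctan2(ex[1],ex[0])),"yaw y",np.degrees(np.arctan2(-ey[0],ey[1])))
# rails: far ends (x=30,z=42), valley? crest line z30
r=ray(c,o([(391,174),(556,170)]),42);print("rail far ends",r)
r2=ray(c,o([(396,263),(559,260)]),30);print("crest",r2)
r3=ray(c,o([(395,238),(556,235)]),12);print("valley?",r3)
# handle ends of pin z=46, barrel ends at top line
h=ray(c,o([(303,362),(721,350)]),46);print("pin ends",h,np.linalg.norm(h[0]-h[1]),h.mean(0))
b=ray(c,o([(359,360),(666,353)]),56);print("barrel ends",b,np.linalg.norm(b[0]-b[1]),b.mean(0))
print("end plate top inner bracket",ray(c,o([(261,193),(261,275)]),68))
E
python3 m2.py
```

```text
base [[606.3 429.4   8. ]
 [614.9 208.4   8. ]
 [428.2 199.3   8. ]
 [418.4 422.2   8. ]]
[221.1 186.9 223.1]
yaw x 2.508846287520007 yaw y 2.3735284232418934
rail far ends [[564.1 339.6  42. ]
 [568.3 240.   42. ]]
crest [[511.  336.   30. ]
 [514.5 236.9  30. ]]
valley? [[527.3 337.9  12. ]
 [530.8 237.9  12. ]]
pin ends [[450.9 388.8  46. ]
 [461.6 140.3  46. ]] 248.77577405275173 [456.3 264.5  46. ]
barrel ends [[452.8 355.   56. ]
 [459.5 174.5  56. ]] 180.67227007468054 [456.2 264.7  56. ]
end plate top inner bracket [[549.  413.6  68. ]
 [501.3 412.1  68. ]]
```

```bash
cat >> h.py <<'E'
YAW=np.radians(2.4);ex=np.array([np.cos(YAW),np.sin(YAW),0]);ey=np.array([-np.sin(YAW),np.cos(YAW),0]);O=np.array([530.,288.,0])
def c2w(p): return O+p[0]*ex+p[1]*ey+np.array([0,0,p[2]])
def w2c(P): q=np.asarray(P)-O; return np.stack([q@ex,q@ey,q[...,2]],-1)
def plan(P,s=None):
    "shift numbers and turn to reach cradle TCP P with tool y along cradle y (tool x = -cradle x)"
    from workcell import robot
    s=s or robot.state();q=s["ee_rot"];R=Rn.from_quat([q[1],q[2],q[3],q[0]]).as_matrix()
    a=R.T@(c2w(P)-s["position"])/400
    ang=np.arctan2(R[1,1],R[0,1]);tgt=np.pi/2+YAW
    dt=(tgt-ang+np.pi/2)%np.pi-np.pi/2
    return a.round(4),round(-np.degrees(dt)/60,4)
def st():
    from workcell import robot
    s=robot.state();q=s["ee_rot"];R=Rn.from_quat([q[1],q[2],q[3],q[0]]).as_matrix()
    print("t",round(s["time_s"],2),"TCP cradle",w2c(s["position"]),"F cradle",np.array([s["ft_force"]@ex,s["ft_force"]@ey,s["ft_force"][2]]),"w",round(s["grip_width"],1),"tooly",np.degrees(np.arctan2(R[1,1],R[0,1]))-2.4,"tilt",R[2])
    return s
E
python3 - <<'E'
from h import *
d=pickle.load(open("a.pkl","rb"))
c=d["top"];P=cloud(c)
st()
for n,uv in dict(rail=(127,200),rail2=(124,260),cup=(145,205),timer=(163,262),bottle=(305,97),tub=(167,155),tape=(360,120),knob=(248,157)).items():
    print(n,P[uv[1],uv[0]],w2c(P[uv[1],uv[0]]))
print(P[150:290,100:140,2].max(), P[:,100:140,2].max())
ps=cloud(d["scene"])
print("knob scene",ps[143:147,275:279].reshape(-1,3).mean(0),"knob top ray z178",ray(c,(247.5,157.2),178))
f=d["scene"]["frame"];hsv=cv2.cvtColor(f,cv2.COLOR_BGR2HSV);m=((hsv[...,0]<8)|(hsv[...,0]>172))&(hsv[...,1]>120);m[:,:265]=0;m[:,290:]=0;m[155:]=0
ys,xs=np.nonzero(m);k=(xs.mean(),ys.mean());print(k)
A=[]
for cc,uv in((c,(247.5,157.2)),(d["scene"],k)):
    R,t,K=cam(cc);A.append((K@np.c_[R,t],uv))
X=cv2.triangulatePoints(A[0][0],A[1][0],np.array(A[0][1]),np.array(A[1][1]));X=(X[:3]/X[3]).ravel();q=w2c(X);print("knob",X,q,"radius",np.hypot(q[0]-62,q[2]-80),"lean",np.degrees(np.arctan2(q[0]-62,q[2]-80)))
print(plan([-130,-6,250]),plan([-130,-6,120]))
E
```

```text
t 0.15 TCP cradle [-250.5  287.3  252.8] F cradle [-0.2 -0.1  0.6] w 84.8 tooly 62.231321885972214 tilt [-0. -0. -1.]
rail [517.6 566.   78.9] [ -0.8 278.2  78.9]
rail2 [382.3 565.9  79.4] [-136.   283.8   79.4]
cup [509.9 546.   -0.6] [ -9.3 258.7  -0.6]
timer [373.5 489.4  29.1] [-147.9  207.7   29.1]
bottle [746.9 167.8 146.4] [ 211.7 -129.2  146.4]
tub [629.7 486.7  43.7] [107.9 194.3  43.7]
tape [732.2   9.9  23.2] [ 190.4 -286.4   23.2]
knob [603.4 290.4 191.1] [ 73.5  -0.6 191.1]
954.7439643968578 954.7439643968578
knob scene [598.7 283.  183.8] knob top ray z178 [[605.2 291.5 178. ]]
(np.float64(276.56140350877195), np.float64(143.4561403508772))
knob [604.1 291.6 182.9] [ 74.2   0.5 182.9] radius 103.63222198723804 lean 6.780024509799182
(array([-0.6, -0.5,  0. ]), np.float64(-0.4628)) (array([-0.6, -0.5,  0.3]), np.float64(-0.4628))
```

The knob triangulates to y 0.5 and radius 103.6 mm (102 expected), so the cradle frame fits. I'll move over to the approach side.

```bash
python3 - <<'E'
from h import *
for p in([-135,-6,252],[-135,-6,120]): a,t=plan(p);print(a.tolist(),t)
E
```

```text
[-0.5971, -0.5142, 0.0026] -0.4628
[-0.5971, -0.5138, 0.3326] -0.4628
```

move_arm --series '[-0.06,-0.05,0,-0.05,0.47,-0.14,-0.12,0,-0.1,0.47,-0.22,-0.19,0,-0.16,0.47,-0.3,-0.26,0,-0.22,0.47,-0.38,-0.33,0,-0.28,0.47,-0.46,-0.4,0,-0.34,0.47,-0.54,-0.46,0,-0.4,0.47,-0.597,-0.514,0.03,-0.463,0.47,-0.597,-0.514,0.1,-0.463,0.47,-0.597,-0.514,0.18,-0.463,0.47,-0.597,-0.514,0.26,-0.463,0.47,-0.597,-0.514,0.333,-0.463,0.47]'

```text
time_s: 1.15
position: [395.1, 275.9, 118.4]
ee_rot: [-0.0, -0.021, 1.0, -0.0]
ft_force: [1.3, 0.1, 0.7]
grip_width: 40.0
```

```bash
cat > look.py <<'E'
import sys
from h import *
from workcell import robot
tag=sys.argv[1];st();d={}
for n in sys.argv[2:]:
    c=robot.camera(n);d[n]=c
    f=c["frame"]
    if n=="scene": f=cv2.resize(f[80:260,130:330],None,fx=4,fy=4,interpolation=cv2.INTER_CUBIC)[:600]
    if n=="top": f=cv2.resize(f[140:290,130:330],None,fx=4,fy=4,interpolation=cv2.INTER_CUBIC)
    cv2.imwrite(f"pics/{tag}_{n}.png",f)
pickle.dump(d,open(tag+".pkl","wb"))
E
python3 look.py c scene top
```

```text
t 1.15 TCP cradle [-135.3   -6.5  118.4] F cradle [1.3 0.1 0.7] w 40.0 tooly 89.98498587378194 tilt [ 0. -0. -1.]
```

View pics/c_scene.png

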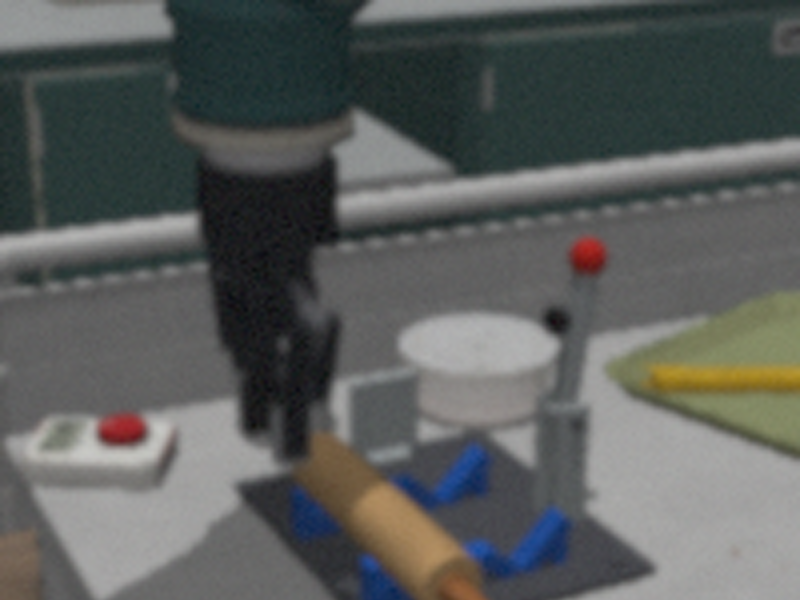

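View pics/c_top.png

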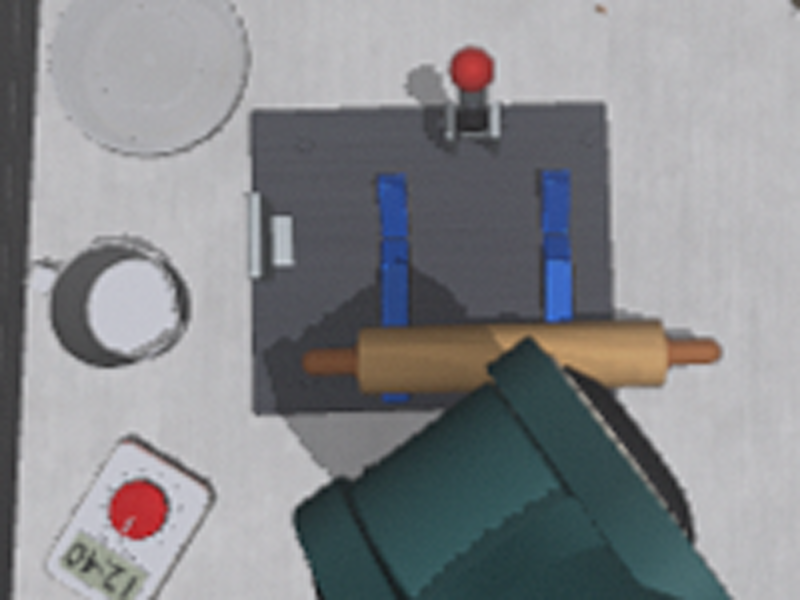

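```bash
python3 - <<'E'
from h import *
c=pickle.load(open("c.pkl","rb"))["scene"];P=cloud(c)
W=w2c(P)
m=np.zeros(W.shape[:2],bool);m[150:205,185:222]=1
m&=(abs(W[...,0]+135)<45)&(abs(W[...,1]+6)<60)&(W[...,2]>75)&(W[...,2]<135)
q=W[m];print(len(q),np.sort(q[:,2])[:25]);
for z in range(90,130,4):
    s=q[(q[:,2]>=z)&(q[:,2]<z+4)]
    if len(s):print(z,len(s),s[:,:2].min(0),s[:,:2].max(0))
print(W[192,199:210].round(0).tolist())
E
```

```text
241 [ 98.8  98.8  98.9  99.2  99.2  99.5 100.4 100.4 100.4 100.5 100.5 100.5
 100.8 101.2 101.3 101.5 101.5 102.  102.3 102.3 102.5 102.6 102.9 103.5
 103.6]
98 18 [-144.   -34.1] [-126.1   16.5]
102 20 [-146.7  -35.2] [-131.6   18.9]
106 25 [-147.2  -40.3] [-128.2   18.1]
110 31 [-147.1  -41.3] [-129.2   18.7]
114 27 [-146.9  -40.8] [-129.   19.]
118 30 [-146.4  -41.1] [-129.2   18.2]
122 31 [-147.   -41.3] [-128.3   17.2]
126 26 [-146.4  -40. ] [-128.8   16.5]
[[-145.0, -32.0, 113.0], [-143.0, -33.0, 113.0], [-142.0, -35.0, 114.0], [-141.0, -39.0, 116.0], [-139.0, -41.0, 116.0], [-134.0, -33.0, 111.0], [-133.0, -38.0, 113.0], [-132.0, -39.0, 113.0], [-129.0, -39.0, 113.0], [-86.0, 55.0, 63.0], [-84.0, 54.0, 63.0]]
```

Seen in the scene and top views, the gripper is beside the pin at cradle x -135, its tips at about z 98. At this opening the overhang is about 20 mm and the fingers span x ±11 and y ±34. The tips go down to about z 40, above the lips.

move_arm --series '[0,0.006,0.05,0,0.47,0,0.006,0.1,0,0.47,0,0.006,0.144,0,0.47,0,0.006,0.144,0,0.47,-0.03,0.006,0.144,0,0.47,-0.05,0.006,0.144,0,0.47,-0.06,0.006,0.144,0,0.47,-0.06,0.006,0.144,0,0.47]'

```text
time_s: 1.92
position: [418.8, 278.2, 60.0]
ee_rot: [-0.002, -0.02, 1.0, -0.002]
ft_force: [-0.4, 0.3, -0.6]
grip_width: 40.2
```

```bash
python3 look.py d scene
```

```text
t 1.92 TCP cradle [-111.5   -5.1   60. ] F cradle [-0.4  0.3 -0.6] w 40.2 tooly 89.94744450984003 tilt [ 0. -0. -1.]
```

View pics/d_scene.png

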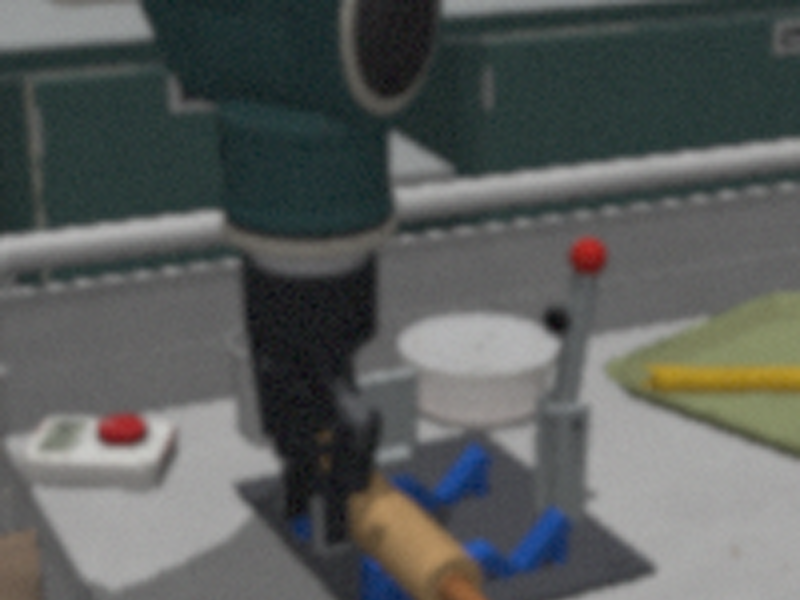

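move_arm --series '[-0.006,0.003,-0.005,0,0.47,-0.014,0.003,-0.005,0,0.47,-0.022,0.003,-0.005,0,0.47,-0.033,0.003,-0.005,0,0.47,-0.045,0.003,-0.005,0,0.47,-0.058,0.003,-0.005,0,0.47,-0.071,0.003,-0.005,0,0.47,-0.084,0.003,-0.005,0,0.47,-0.097,0.003,-0.005,0,0.47,-0.109,0.003,-0.005,0,0.47,-0.12,0.003,-0.005,0,0.47,-0.129,0.003,-0.005,0,0.47]'

```text
time_s: 2.97
position: [470.0, 281.4, 61.4]
ee_rot: [-0.002, -0.021, 1.0, -0.002]
ft_force: [-1.9, -0.9, 1.1]
grip_width: 40.1
```

```bash
python3 look.py e scene top
```

```text
t 2.97 TCP cradle [-60.2  -4.1  61.4] F cradle [-1.9 -0.8  1.1] w 40.1 tooly 89.9541506316396 tilt [ 0. -0. -1.]
```

View pics/e_scene.png

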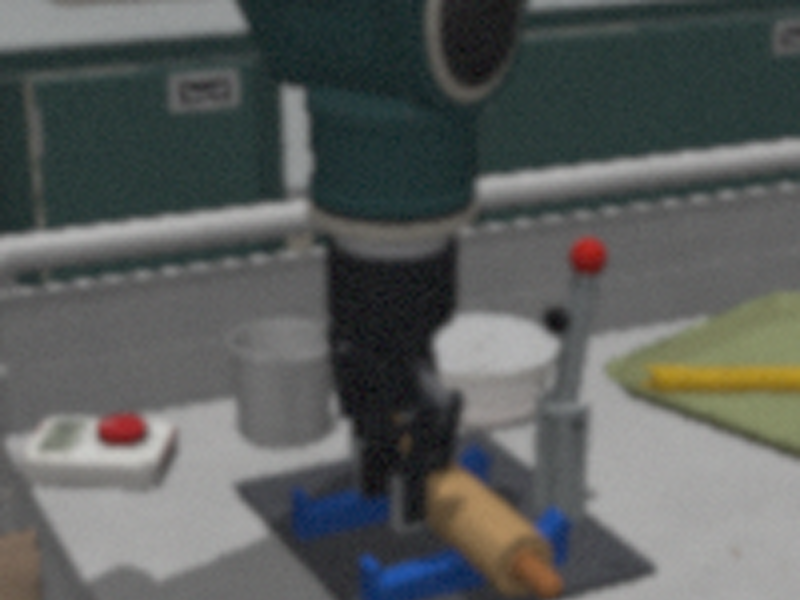

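View pics/e_top.png

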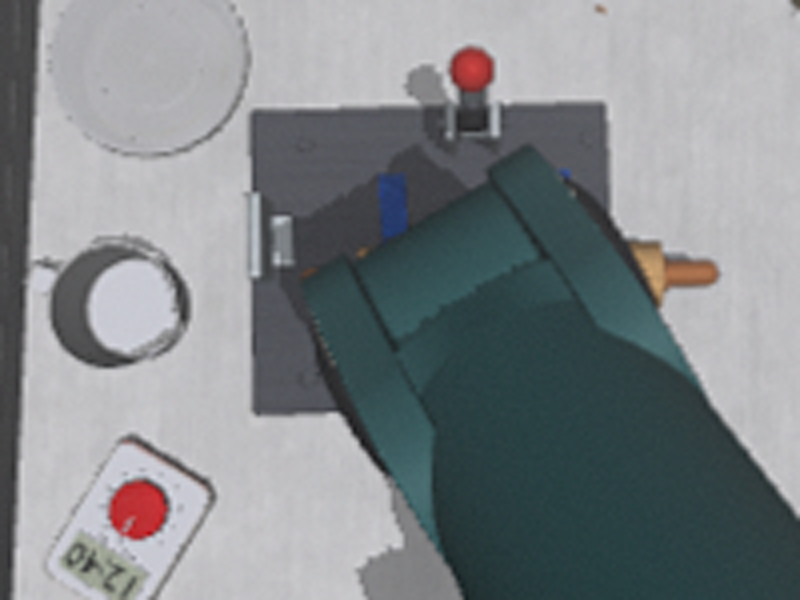

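The pin has rolled along straight, with its near handle tip at (718,271) in the top crop. I'll go on slowly over the crest.

move_arm --series '[-0.005,0,0,0,0.47,-0.01,0,0,0,0.47,-0.015,0,0,0,0.47,-0.02,0,0,0,0.47,-0.024,0,0,0,0.47,-0.028,0,0,0,0.47,-0.032,0,0,0,0.47,-0.035,0,0,0,0.47,-0.035,0,0,0,0.47]'

```text
time_s: 3.82
position: [484.4, 281.9, 61.3]
ee_rot: [-0.002, -0.02, 1.0, -0.002]
ft_force: [1.2, 0.1, 0.3]
grip_width: 40.1
```

```bash
python3 look.py f scene top; python3 - <<'E'
from h import *
d=pickle.load(open("f.pkl","rb"));f=d["top"]["frame"];H,S,V=cv2.split(cv2.cvtColor(f,cv2.COLOR_BGR2HSV))
m=(H<25)&(S>90)&(V>60);m[:,:285]=0;m[:,330:]=0;m[:185]=0;m[240:]=0
ys,xs=np.nonzero(m);tip=xs>xs.max()-5
for z in(40,50):print(w2c(ray(d["top"],(xs.max()+.5,ys[tip].mean()),z)))
E
```

```text
t 3.82 TCP cradle [-45.8  -4.2  61.3] F cradle [1.2 0.1 0.3] w 40.1 tooly 89.93154874117819 tilt [ 0. -0. -1.]
[[  -0.6 -142.9   40. ]]
[[  -1.2 -141.3   50. ]]
```

View pics/f_scene.png

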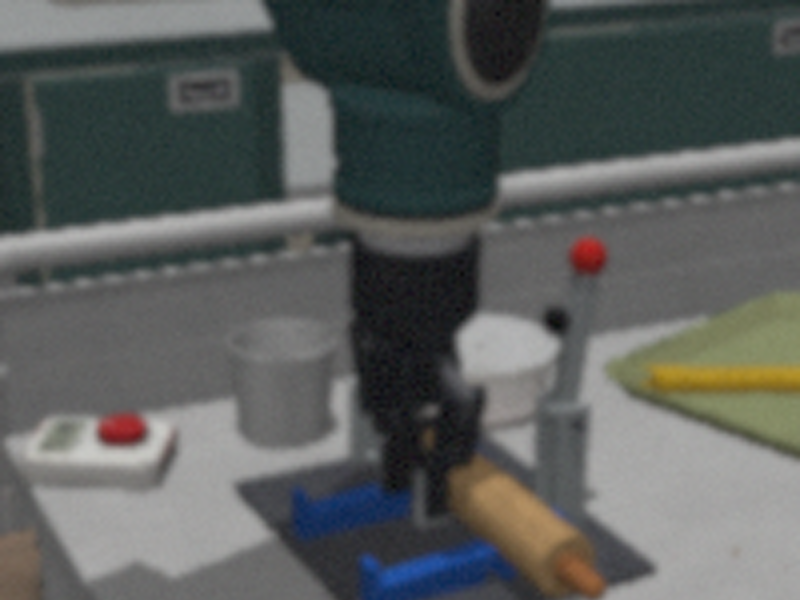

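The pin has rolled free of the fingers into the vee (handle tip at cradle x about -1, y -143, so 18 mm short). I'll back off, lift, shut the gripper and go round to the handle's free end.

move_arm --series '[0.03,0,0,0,0.47,0.04,0,-0.07,0,0.3,0.04,0,-0.15,0,0.0,0,-0.08,-0.15,0,0,-0.04,-0.16,-0.15,0,0,-0.08,-0.25,-0.15,0,0,-0.114,-0.34,-0.15,0,0,-0.114,-0.42,-0.15,0,0,-0.114,-0.452,-0.13,0,0,-0.114,-0.452,-0.05,0,0,-0.114,-0.452,0.02,0,0,-0.114,-0.452,0.036,0,0]'

```text
time_s: 4.92
position: [535.1, 102.4, 44.1]
ee_rot: [-0.004, -0.02, 1.0, -0.003]
ft_force: [-0.2, -0.6, -0.4]
grip_width: -0.1
```

```bash
python3 look.py g scene top;  python3 - <<'E'
from h import *
d=pickle.load(open("g.pkl","rb"));c=d["top"]
f=c["frame"];H,S,V=cv2.split(cv2.cvtColor(f,cv2.COLOR_BGR2HSV))
W=w2c(cloud(d["scene"]))
m=(abs(W[...,0])<40)&(abs(W[...,1]+185)<45)&(W[...,2]>10)&(W[...,2]<75)
q=W[m];print(len(q))
for z in range(10,75,6):
    s=q[(q[:,2]>=z)&(q[:,2]<z+6)]
    if len(s)>2:print(z,len(s),s[:,:2].min(0),s[:,:2].max(0))
E
```

```text
t 4.92 TCP cradle [  -2.7 -185.6   44.1] F cradle [-0.2 -0.6 -0.4] w -0.1 tooly 89.91843693192254 tilt [ 0. -0. -1.]
276
22 12 [ -13.8 -193.8] [   2.  -180.9]
28 26 [ -15.  -198.2] [   1.7 -171.5]
34 34 [ -14.6 -201.4] [   3.5 -140.7]
40 38 [ -15.3 -200.3] [   4.  -140.6]
46 34 [ -14.5 -199.2] [   3.  -140.3]
52 26 [ -14.3 -200.6] [   2.7 -178.5]
58 18 [ -15.  -200.6] [  -6.3 -175.1]
64 30 [ -16.5 -214.6] [   6.5 -154.9]
70 57 [ -16.7 -218.3] [   7.2 -148.3]
```

View pics/g_scene.png

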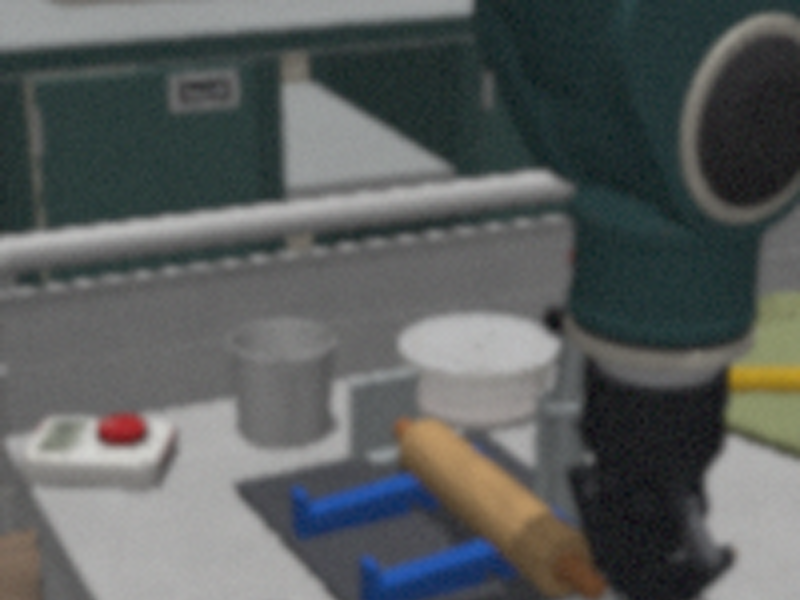

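View pics/g_top.png

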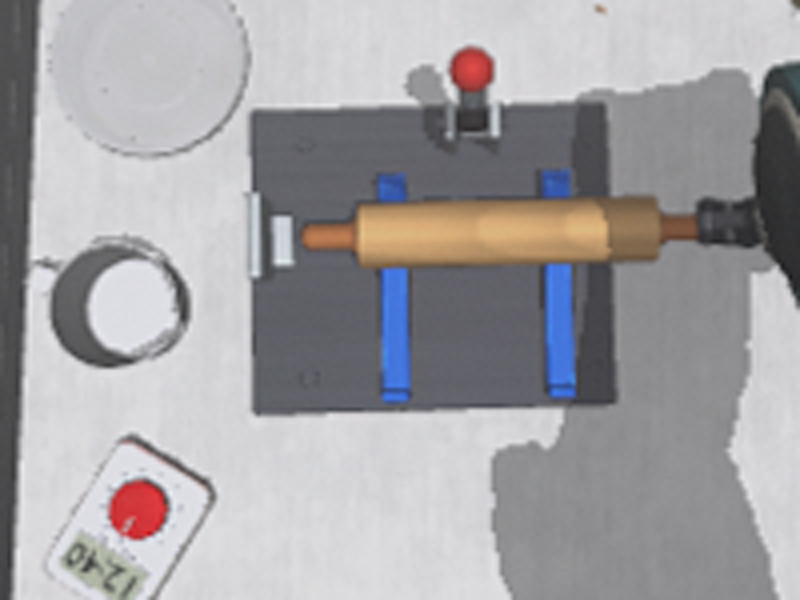

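The pin lies clean and parallel in the vee, with the shut fingers behind its right-hand handle end at (700,222) in the crop. Now a slow push along the vee.

move_arm --series '[-0.006,0.02,0,0,0,-0.006,0.045,0,0,0,-0.006,0.06,0,0,0,-0.006,0.067,0,0,0,-0.006,0.071,0,0,0,-0.006,0.075,0,0,0,-0.006,0.079,0,0,0,-0.006,0.083,0,0,0,-0.006,0.087,0,0,0,-0.006,0.091,0,0,0,-0.006,0.095,0,0,0,-0.006,0.099,0,0,0]'

```text
time_s: 6.02
position: [537.0, 142.7, 46.4]
ee_rot: [-0.003, -0.02, 1.0, -0.002]
ft_force: [0.9, -4.2, 2.6]
grip_width: 0.3
```

```bash
cat > pinpos.py <<'E'
import sys
from h import *
d=pickle.load(open(sys.argv[1]+".pkl","rb"));c=d["top"];f=c["frame"];H,S,V=cv2.split(cv2.cvtColor(f,cv2.COLOR_BGR2HSV))
m=((H<25)&(S>70)&(V>50));m[:,:196]=0;m[:,320:]=0;m[:185]=0;m[245:]=0
m=m.astype(np.uint8);n,l,s,_=cv2.connectedComponentsWithStats(m);k=1+s[1:,4].argmax()
ys,xs=np.nonzero(l==k)
for a,b in((xs.min(),xs<xs.min()+5),(xs.max()+1,xs>xs.max()-5)):print("handle end",w2c(ray(c,(a-.5,ys[b].mean()),40)))
col=np.array([(x,ys[xs==x].mean()) for x in range(225,280)]);P=w2c(ray(c,col,60));print("axis slope deg",np.degrees(np.polyfit(P[:,1],P[:,0],1)[0]),"x mid",P[:,0].mean())
E
python3 look.py i top; python3 pinpos.py i;python3 pinpos.py g
```

```text
t 6.02 TCP cradle [   0.9 -145.5   46.4] F cradle [ 0.7 -4.3  2.6] w 0.3 tooly 89.94114050259405 tilt [ 0. -0. -1.]
handle end [[  1.2 117.8  40. ]]
handle end [[ -12.  -103.6   40. ]]
axis slope deg 0.8105061211754219 x mid -1.03038246017815
handle end [[  0.1 105.8  40. ]]
handle end [[  -1.  -135.6   40. ]]
axis slope deg 0.07637769370469473 x mid -1.2231199611589436
```

move_arm --series '[0,0.002,0,0,0,0,0.004,0,0,0,0,0.006,0,0,0,0,0.008,0,0,0,0,0.01,0,0,0,0,0.012,0,0,0]'

```text
time_s: 6.57
position: [536.8, 147.9, 46.4]
ee_rot: [-0.003, -0.021, 1.0, -0.002]
ft_force: [-0.1, -5.2, 3.1]
grip_width: 0.2
```

```bash
python3 look.py j top; python3 pinpos.py j
```

```text
t 6.57 TCP cradle [   0.9 -140.2   46.4] F cradle [-0.3 -5.2  3.1] w 0.2 tooly 89.95543197261654 tilt [ 0. -0. -1.]
handle end [[  1.3 122.6  40. ]]
handle end [[-11.5 -96.4  40. ]]
axis slope deg 0.8105061211754219 x mid -1.03038246017815
```

View pics/j_top.png

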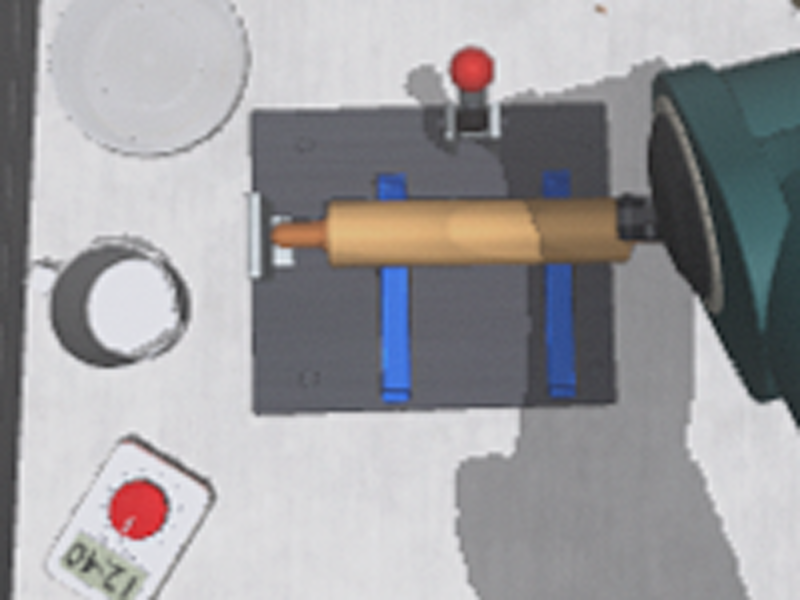

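The handle end, at (273,235) in the crop, is within a millimetre or two of the plate face. I'll go on by feel.

move_arm --series '[0,0.001,0,0,0,0,0.002,0,0,0,0,0.003,0,0,0,0,0.004,0,0,0]'

```text
time_s: 6.95
position: [536.7, 149.7, 46.4]
ee_rot: [-0.003, -0.021, 1.0, -0.002]
ft_force: [0.6, -5.3, 2.5]
grip_width: -0.6
```

```bash
python3 -c "
from h import *
st()"
```

```text
t 6.95 TCP cradle [   0.9 -138.5   46.4] F cradle [ 0.4 -5.3  2.5] w -0.6 tooly 89.9649580925615 tilt [ 0. -0. -1.]
```

move_arm --series '[0,0.001,0,0,0,0,0.002,0,0,0,0,0.003,0,0,0,0,0.004,0,0,0]'

```text
time_s: 7.28
position: [536.7, 150.9, 46.4]
ee_rot: [-0.003, -0.02, 1.0, -0.003]
ft_force: [0.4, -8.0, 3.7]
grip_width: 0.1
```

move_arm --series '[0,0.002,0,0,0,0,0.003,0,0,0,0,0.003,0,0,0]'

```text
time_s: 7.53
position: [536.7, 151.0, 46.4]
ee_rot: [-0.003, -0.02, 1.0, -0.003]
ft_force: [-0.5, -10.7, 4.4]
grip_width: 0.3
```

move_arm --series '[0,0.003,0,0,0,0,0.005,0,0,0,0,0.005,0,0,0]'

```text
time_s: 7.78
position: [536.7, 151.3, 46.3]
ee_rot: [-0.004, -0.019, 1.0, -0.004]
ft_force: [-0.0, -15.0, 6.6]
grip_width: 0.2
```

```bash
python3 look.py k scene top; python3 pinpos.py k
```

```text
t 7.78 TCP cradle [   1.  -136.9   46.3] F cradle [ -0.7 -15.    6.6] w 0.2 tooly 89.8179803292785 tilt [ 0. -0. -1.]
handle end [[  1.3 125.   40. ]]
handle end [[-12.2 -93.9  40. ]]
axis slope deg 0.8105061211754219 x mid -1.03038246017815
```

View pics/k_top.png

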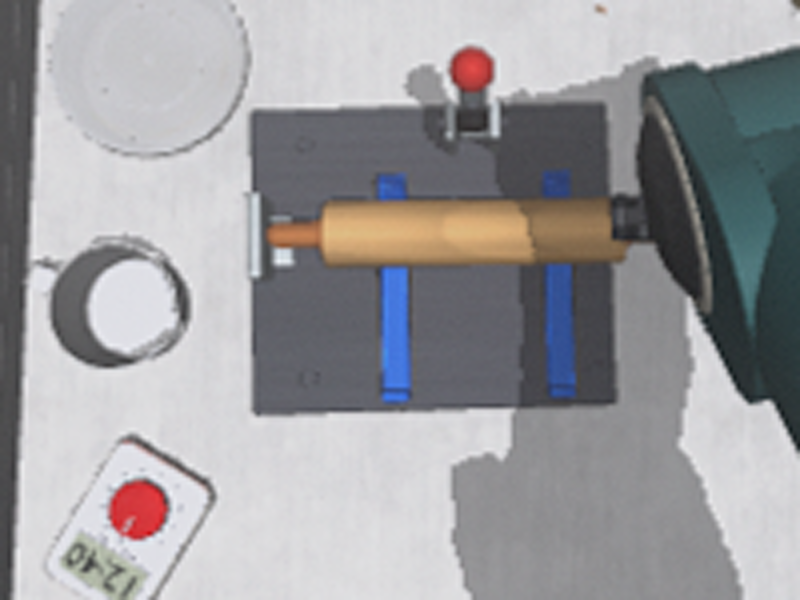

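The handle end now measures y 125.0, and the push stalled at 15 N, so the pin butts. I'll retreat and go round, high, to the far side of the knob.

move_arm --series '[0,-0.05,0,0,0,0,-0.1,-0.02,0,0,0,-0.1,-0.1,0,0,0,-0.1,-0.2,0,0,0,-0.1,-0.3,0,0,0,-0.1,-0.4,0,0,0,-0.1,-0.5,0,0,-0.08,-0.05,-0.5,0,0,-0.16,0.0,-0.5,0,0,-0.23,0.07,-0.5,0,0,-0.28,0.14,-0.5,0,0,-0.285,0.2,-0.5,0,0]'

```text
time_s: 8.88
position: [650.7, 239.6, 243.8]
ee_rot: [-0.004, -0.019, 1.0, -0.004]
ft_force: [0.0, 0.4, 0.1]
grip_width: 0.2
```

```bash
python3 look.py l scene top; python3 pinpos.py l; python3 - <<'E'
from h import *
for p in([115,0.5,245],[115,0.5,190]): a,t=plan(p);print(a.tolist(),t)
E
```

```text
t 8.88 TCP cradle [118.6 -53.4 243.8] F cradle [0.  0.4 0.1] w 0.2 tooly 89.83389362772071 tilt [ 0. -0. -1.]
handle end [[  1.1 125.   40. ]]
handle end [[  -0.6 -111.3   40. ]]
axis slope deg 0.7457571366723291 x mid -0.9658907630832937
[0.002, 0.1256, -0.0045] 0.0027
[0.0008, 0.1263, 0.133] 0.0027
```

View pics/l_scene.png

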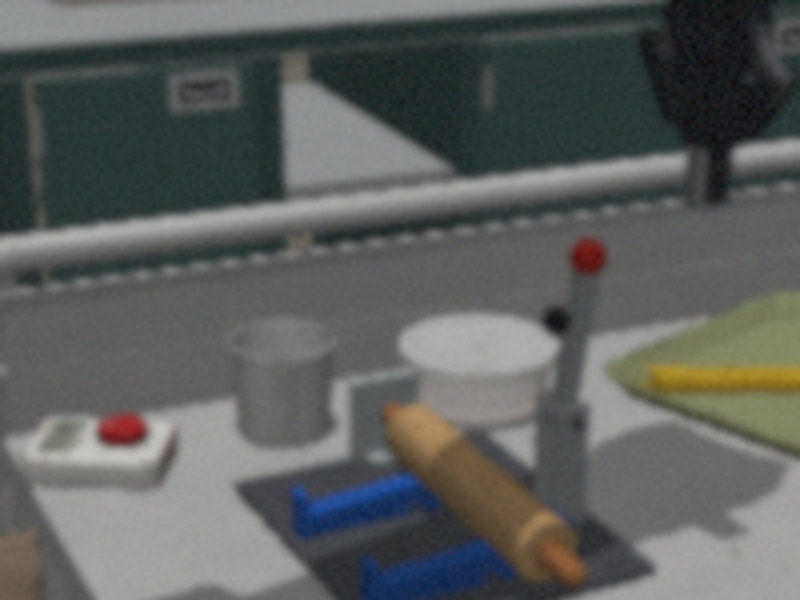

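move_arm --series '[0.005,0.06,0,0,0,0.008,0.1,0,0,0,0.008,0.126,0,0,0,0.008,0.126,0.04,0,0,0.008,0.126,0.09,0,0,0.008,0.126,0.13,0,0,0.008,0.126,0.142,0,0,0.008,0.126,0.142,0,0]'

```text
time_s: 9.65
position: [641.5, 292.6, 185.3]
ee_rot: [-0.005, -0.022, 1.0, -0.003]
ft_force: [0.2, 0.2, -0.1]
grip_width: -0.1
```

```bash
python3 look.py m scene top; python3 - <<'E'
from h import *
from workcell import robot
p=w2c(robot.state()["position"])
# corner path -> shift numbers
for th in range(0,86,5):
    a=np.radians(th);C=np.array([62-82*np.sin(a)+6*np.cos(a),80+82*np.cos(a)+6*np.sin(a)])
    T=C+[11,22];print(th,[round(-(T[0]-p[0])/400,3),round((0.5-p[1])/400,3),round(-(T[1]-p[2])/400,3)])
E
```

```text
t 9.65 TCP cradle [111.6  -0.  185.3] F cradle [ 0.2  0.2 -0.1] w -0.1 tooly 90.15484874525265 tilt [ 0. -0. -1.]
0 [np.float64(0.084), np.float64(0.0), np.float64(0.009)]
5 [np.float64(0.102), np.float64(0.0), np.float64(0.008)]
10 [np.float64(0.12), np.float64(0.0), np.float64(0.009)]
15 [np.float64(0.137), np.float64(0.0), np.float64(0.012)]
20 [np.float64(0.155), np.float64(0.0), np.float64(0.016)]
25 [np.float64(0.172), np.float64(0.0), np.float64(0.021)]
30 [np.float64(0.188), np.float64(0.0), np.float64(0.029)]
35 [np.float64(0.204), np.float64(0.0), np.float64(0.037)]
40 [np.float64(0.219), np.float64(0.0), np.float64(0.047)]
45 [np.float64(0.233), np.float64(0.0), np.float64(0.058)]
50 [np.float64(0.246), np.float64(0.0), np.float64(0.07)]
55 [np.float64(0.258), np.float64(0.0), np.float64(0.084)]
60 [np.float64(0.269), np.float64(0.0), np.float64(0.098)]
65 [np.float64(0.278), np.float64(0.0), np.float64(0.113)]
70 [np.float64(0.286), np.float64(0.0), np.float64(0.129)]
75 [np.float64(0.293), np.float64(0.0), np.float64(0.146)]
80 [np.float64(0.298), np.float64(0.0), np.float64(0.163)]
85 [np.float64(0.302), np.float64(0.0), np.float64(0.181)]
```

View pics/m_scene.png

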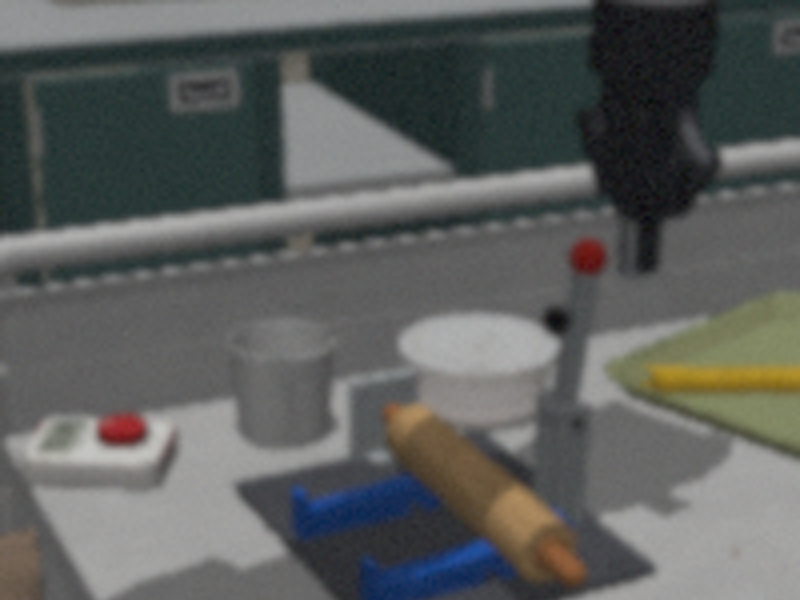

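View pics/m_top.png

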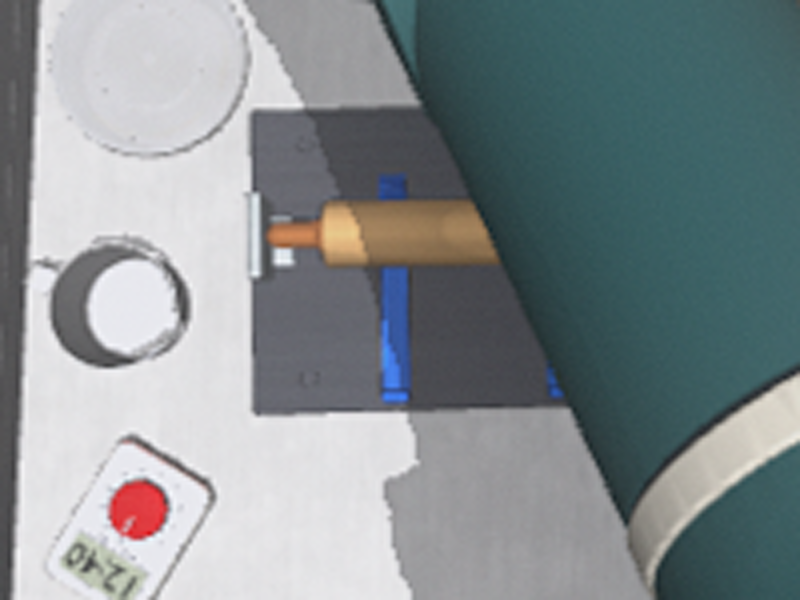

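The fingers stand just beyond the knob (knob at (588,256), fingertips at (637,270) in the scene crop). Now the first half of the swing.

move_arm --series '[0.02,0.001,0.005,0,0,0.04,0.001,0.008,0,0,0.055,0.001,0.009,0,0,0.07,0.001,0.009,0,0,0.084,0.001,0.009,0,0,0.099,0.001,0.008,0,0,0.114,0.001,0.009,0,0,0.129,0.001,0.01,0,0,0.144,0.001,0.013,0,0,0.158,0.001,0.017,0,0,0.172,0.001,0.021,0,0,0.18,0.001,0.025,0,0]'

```text
time_s: 10.75
position: [569.5, 290.2, 177.8]
ee_rot: [-0.004, -0.022, 1.0, -0.003]
ft_force: [1.3, -0.5, 0.4]
grip_width: -0.1
```

```bash
python3 look.py n scene; python3 - <<'E'
from h import *
from workcell import robot
p=w2c(robot.state()["position"])
for th in range(25,91,5):
    a=np.radians(th);C=np.array([62-82*np.sin(a)+6*np.cos(a),80+82*np.cos(a)+6*np.sin(a)])
    T=C+[11,22];print(th,[float(round(x,3)) for x in (-(T[0]-p[0])/400,(0.5-p[1])/400,-(T[1]-p[2])/400)])
E
```

```text
t 10.75 TCP cradle [ 39.6   0.5 177.8] F cradle [ 1.2 -0.5  0.4] w -0.1 tooly 90.16288807098383 tilt [ 0. -0. -1.]
25 [-0.011, -0.0, -0.003]
30 [0.005, -0.0, 0.004]
35 [0.021, -0.0, 0.012]
40 [0.036, -0.0, 0.022]
45 [0.05, -0.0, 0.033]
50 [0.063, -0.0, 0.046]
55 [0.075, -0.0, 0.059]
60 [0.086, -0.0, 0.073]
65 [0.095, -0.0, 0.089]
70 [0.103, -0.0, 0.105]
75 [0.11, -0.0, 0.121]
80 [0.115, -0.0, 0.138]
85 [0.118, -0.0, 0.156]
90 [0.121, -0.0, 0.174]
```

View pics/n_scene.png

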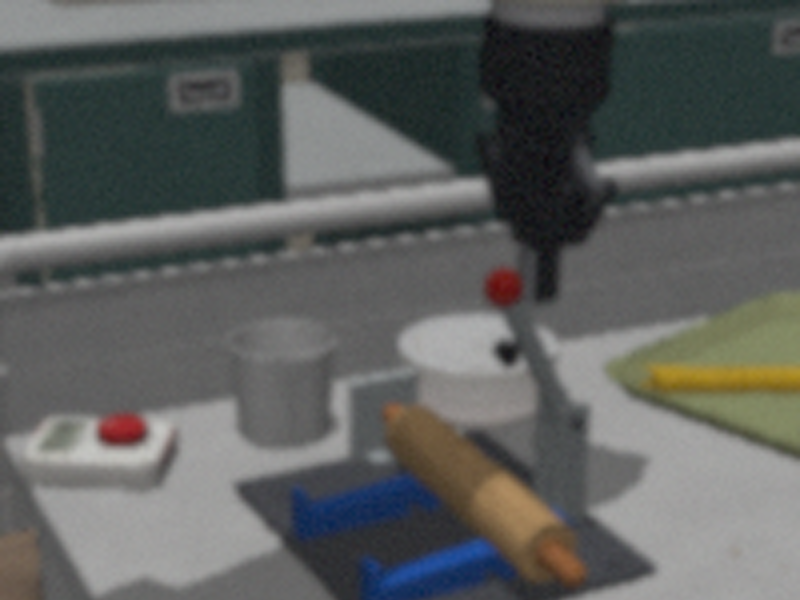

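The clamp arm follows the fingers, now about 30° forward (knob at (504,287)). I'll carry on along the arc.

move_arm --series '[0.01,0,0.006,0,0,0.022,0,0.013,0,0,0.034,0,0.021,0,0,0.046,0,0.03,0,0,0.057,0,0.04,0,0,0.067,0,0.05,0,0,0.076,0,0.06,0,0,0.085,0,0.072,0,0,0.092,0,0.084,0,0,0.098,0,0.095,0,0,0.103,0,0.105,0,0,0.103,0,0.105,0,0]'

```text
time_s: 11.8
position: [526.9, 287.9, 134.9]
ee_rot: [-0.005, -0.023, 1.0, -0.003]
ft_force: [-0.7, 0.0, -0.1]
grip_width: -0.1
```

```bash
python3 look.py o scene
```

```text
t 11.8 TCP cradle [ -3.1   0.  134.9] F cradle [-0.7  0.1 -0.1] w -0.1 tooly 90.18334070810846 tilt [ 0. -0. -1.]
```

View pics/o_scene.png

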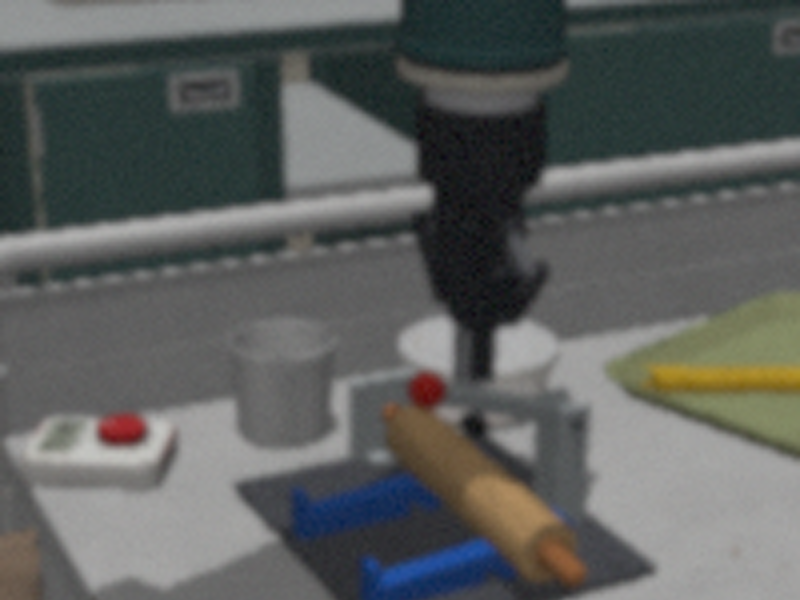

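```bash
cat > knob.py <<'E'
import sys
from h import *
c=pickle.load(open(sys.argv[1]+".pkl","rb"))["scene"]
f=c["frame"];H,S,V=cv2.split(cv2.cvtColor(f,cv2.COLOR_BGR2HSV))
m=(((H<8)|(H>172))&(S>110)).astype(np.uint8);m[:,:190]=0;m[:,300:]=0;m[:110]=0
n,l,s,ce=cv2.connectedComponentsWithStats(m);k=1+s[1:,4].argmax();uv=ce[k]
R,t,K=cam(c);o=-R.T@t;d=R.T@(np.linalg.inv(K)@[*uv,1]);s_=((O-o)@ey)/(d@ey);q=w2c(o+s_*d)
print(uv,"knob",q,"r",np.hypot(q[0]-62,q[2]-80),"elev deg",np.degrees(np.arctan2(q[2]-80,62-q[0])))
E
python3 knob.py n; python3 knob.py o
```

```text
[255.5 151.1] knob [ 15.   -0.  172.7] r 103.91682042337246 elev deg 63.12819315523436
[236.3 177.3] knob [-35.8  -0.  114.7] r 103.80968282127441 elev deg 19.532351304188044
```

The elevation is 19.5°, as planned. I'll centre the fingers over the pad and come down slowly.

move_arm --series '[-0.008,0.001,-0.004,0,0,-0.008,0.001,0.006,0,0,-0.008,0.001,0.013,0,0,-0.008,0.001,0.02,0,0,-0.008,0.001,0.027,0,0,-0.008,0.001,0.034,0,0,-0.008,0.001,0.039,0,0,-0.008,0.001,0.043,0,0,-0.008,0.001,0.047,0,0]'

```text
time_s: 12.6
position: [530.3, 288.4, 116.4]
ee_rot: [-0.005, -0.022, 1.0, -0.003]
ft_force: [0.3, -0.6, 0.0]
grip_width: -0.0
```

```bash
python3 look.py p scene; python3 knob.py p
```

```text
t 12.6 TCP cradle [  0.3   0.4 116.4] F cradle [ 0.3 -0.6  0. ] w -0.0 tooly 90.1767984158549 tilt [ 0. -0. -1.]
[234.2 185.9] knob [-41.4   0.   93.4] r 104.29636901516378 elev deg 7.357406633106706
```

View pics/p_scene.png

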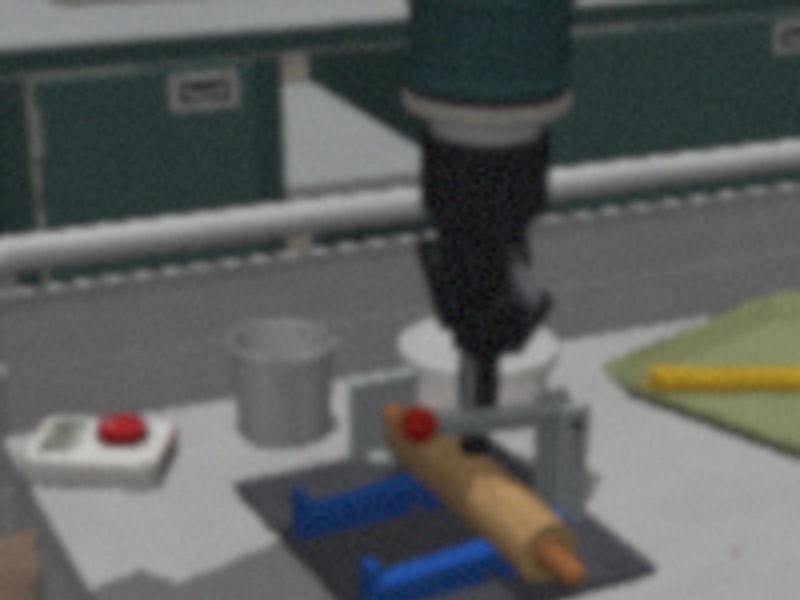

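move_arm --series '[0,0,0.002,0,0,0,0,0.004,0,0,0,0,0.006,0,0]'

```text
time_s: 12.9
position: [530.2, 288.3, 113.7]
ee_rot: [-0.005, -0.022, 1.0, -0.003]
ft_force: [-0.3, 0.2, 0.2]
grip_width: 0.2
```

move_arm --series '[0,0,0.002,0,0,0,0,0.004,0,0]'

```text
time_s: 13.07
position: [530.2, 288.4, 112.1]
ee_rot: [-0.005, -0.022, 1.0, -0.003]
ft_force: [0.7, -0.1, 0.2]
grip_width: -0.1
```

```bash
python3 look.py q scene; python3 knob.py q
```

```text
t 13.07 TCP cradle [  0.2   0.3 112.1] F cradle [ 0.7 -0.1  0.2] w -0.1 tooly 90.17947816168757 tilt [ 0. -0. -1.]
[234.  188.2] knob [-41.9   0.   87.3] r 104.11859857596444 elev deg 4.04616005618564
```

move_arm --series '[0,0,0.002,0,0,0,0,0.004,0,0]'

```text
time_s: 13.28
position: [530.1, 288.3, 110.3]
ee_rot: [-0.005, -0.022, 1.0, -0.003]
ft_force: [-1.4, -0.4, 3.1]
grip_width: 0.1
```

Force is coming up (3.1 N), so I'll take smaller steps.

move_arm --series '[0,0,0.001,0,0,0,0,0.002,0,0,0,0,0.002,0,0]'

```text
time_s: 13.53
position: [530.1, 288.4, 110.0]
ee_rot: [-0.005, -0.022, 1.0, -0.003]
ft_force: [-4.3, -1.9, 8.9]
grip_width: -0.3
```

move_arm --series '[0,0,0.001,0,0,0,0,0.001,0,0,0,0,0.001,0,0]'

```text
time_s: 13.78
position: [530.1, 288.4, 110.0]
ee_rot: [-0.005, -0.023, 1.0, -0.003]
ft_force: [-3.6, -1.8, 8.8]
grip_width: -0.1
```

```bash
python3 look.py r scene; python3 knob.py r
```

```text
t 13.78 TCP cradle [  0.1   0.4 110. ] F cradle [-3.7 -1.6  8.8] w -0.1 tooly 90.18134969400536 tilt [ 0. -0. -1.]
[233.9 189.4] knob [-42.2  -0.   84.2] r 104.33098748986421 elev deg 2.285619961305199
```

move_arm --series '[0,0,0.001,0,0,0,0,0.0015,0,0,0,0,0.0015,0,0,0,0,0.0015,0,0]'

```text
time_s: 14.17
position: [530.1, 288.4, 110.0]
ee_rot: [-0.005, -0.022, 1.0, -0.003]
ft_force: [-2.9, -2.6, 9.7]
grip_width: 0.0
```

move_arm --series '[0,0,0.0015,0,0,0,0,0.0025,0,0,0,0,0.0025,0,0,0,0,0.0025,0,0]'

```text
time_s: 14.5
position: [530.1, 288.4, 109.8]
ee_rot: [-0.005, -0.022, 1.0, -0.003]
ft_force: [-6.1, -3.3, 16.6]
grip_width: -0.0
```

That is a little high (16.6 N, still under the limit). I'll ease back to about 12 N and hold it there.

move_arm --series '[0,0,0.0016,0,0,0,0,0.0016,0,0,0,0,0.0016,0,0,0,0,0.0016,0,0]'

```text
time_s: 14.83
position: [530.1, 288.4, 109.8]
ee_rot: [-0.005, -0.022, 1.0, -0.003]
ft_force: [-4.8, -2.5, 12.6]
grip_width: -0.2
```

```bash
python3 look.py s scene top; python3 knob.py s; python3 pinpos.py s
```

```text
t 14.83 TCP cradle [  0.1   0.4 109.8] F cradle [-4.9 -2.3 12.6] w -0.2 tooly 90.1730771755391 tilt [ 0. -0. -1.]
[233.9 189.6] knob [-42.1   0.   83.7] r 104.12274144624293 elev deg 2.0296233947133078
handle end [[  1.3 125.   40. ]]
handle end [[-0.3 98.6 40. ]]
 ** On entry to DLASCL parameter number  4 had an illegal value
 ** On entry to DLASCL parameter number  4 had an illegal value
 ** On entry to DLASCL parameter number  4 had an illegal value
 ** On entry to DLASCL parameter number  4 had an illegal value
 ** On entry to DLASCL parameter number  5 had an illegal value
 ** On entry to DLASCL parameter number  4 had an illegal valuepinpos.py:8: RuntimeWarning: Mean of empty slice.
  col=np.array([(x,ys[xs==x].mean()) for x in range(225,280)]);P=w2c(ray(c,col,60));print("axis slope deg",np.degrees(np.polyfit(P[:,1],P[:,0],1)[0]),"x mid",P[:,0].mean())
  ret = ret.dtype.type(ret / rcount)
Traceback (most recent call last):
  File "pinpos.py", line 8, in <module>
    col=np.array([(x,ys[xs==x].mean()) for x in range(225,280)]);P=w2c(ray(c,col,60));print("axis slope deg",np.degrees(np.polyfit(P[:,1],P[:,0],1)[0]),"x mid",P[:,0].mean())
                                                                                                                        ~~~~~~~~~~^^^^^^^^^^^^^^^^^
numpy.linalg.LinAlgError: SVD did not converge in Linear Least Squares
```

The hold is steady at 12.6 N with the pin still home; the slope fit failed only because the arm hides the barrel in the top view. I'll lift off straight and move aside to check.

move_arm --series '[0,0,-0.005,0,0,0,0,-0.03,0,0,0,0,-0.1,0,0,0,0,-0.19,0,0,0,0,-0.28,0,0,0,0,-0.35,0,0,0.08,-0.04,-0.35,0,0,0.15,-0.1,-0.35,0,0,0.2,-0.18,-0.35,0,0,0.24,-0.26,-0.35,0,0,0.27,-0.35,-0.35,0,0,0.28,-0.4,-0.35,0,0]'

```text
time_s: 15.93
position: [425.2, 121.1, 252.5]
ee_rot: [-0.005, -0.022, 1.0, -0.003]
ft_force: [1.6, -0.4, -0.1]
grip_width: -0.2
```

```bash
python3 look.py u scene top; python3 knob.py u; python3 pinpos.py u 2>&1|grep -v DLA
```

```text
t 15.93 TCP cradle [-111.7 -162.3  252.5] F cradle [ 1.5 -0.4 -0.1] w -0.2 tooly 90.07828609854187 tilt [ 0. -0. -1.]
[233.9 189.5] knob [-42.2  -0.   84. ] r 104.22644582497392 elev deg 2.1923948042781607
pinpos.py:8: RuntimeWarning: Mean of empty slice.
  col=np.array([(x,ys[xs==x].mean()) for x in range(225,280)]);P=w2c(ray(c,col,60));print("axis slope deg",np.degrees(np.polyfit(P[:,1],P[:,0],1)[0]),"x mid",P[:,0].mean())
  ret = ret.dtype.type(ret / rcount)
handle end [[  1.3 125.   40. ]]
handle end [[ 0.6  9.7 40. ]]
Traceback (most recent call last):
  File "pinpos.py", line 8, in <module>
    col=np.array([(x,ys[xs==x].mean()) for x in range(225,280)]);P=w2c(ray(c,col,60));print("axis slope deg",np.degrees(np.polyfit(P[:,1],P[:,0],1)[0]),"x mid",P[:,0].mean())
                                                                                                                        ~~~~~~~~~~^^^^^^^^^^^^^^^^^
numpy.linalg.LinAlgError: SVD did not converge in Linear Least Squares
```

View pics/u_scene.png

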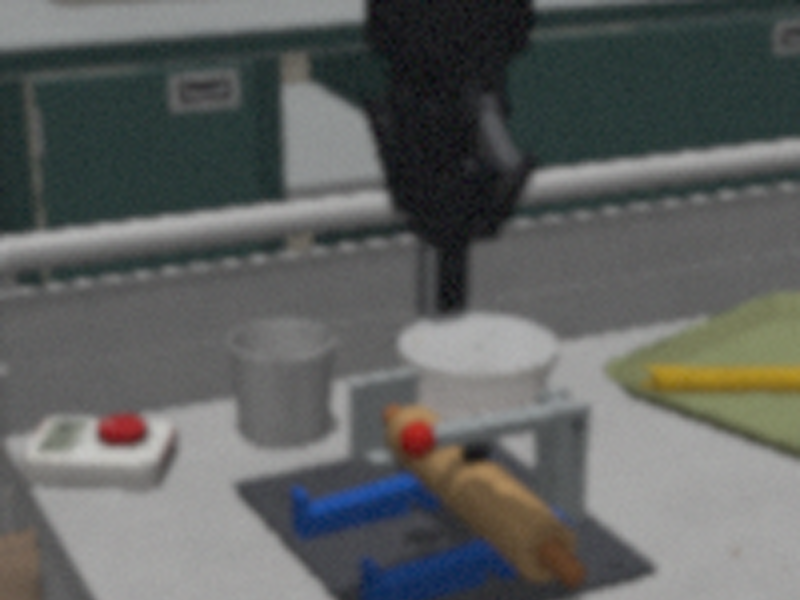

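View pics/u_top.png

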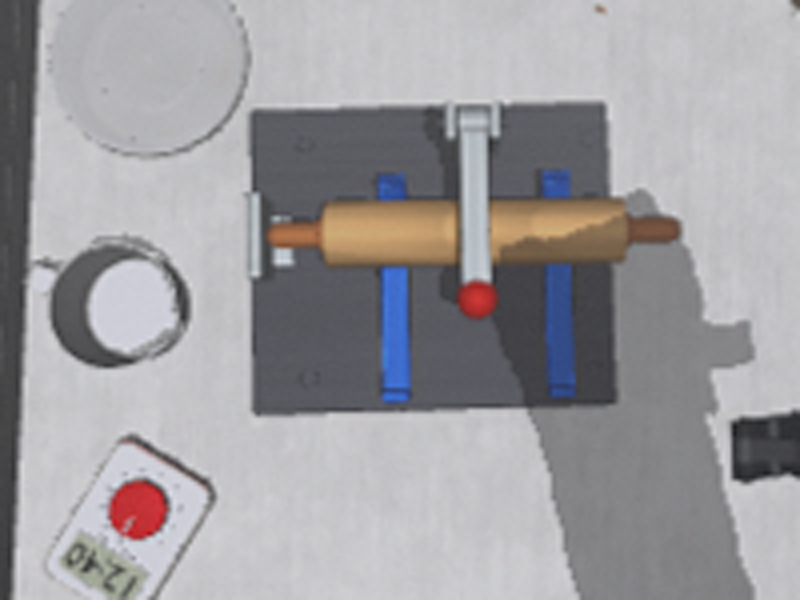

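The pin lies in the vee with its handle end at (268,235), against the plate. The clamp bar lies across it with the knob at (478,299), the robot is clear, and the bystanders are where they were. I'm handing in.

```bash
python3 -c "
from workcell import robot
print(robot.finish_job())"
```

```text
the job is handed in; nothing more can be done
None
```

The pin is home in the vee against the end plate, the clamp is down on it, and I handed the job in at about 16 s on the robot's clock. I rolled the pin up the runway with two fingers behind it. It ran free over the crest and centred itself in the vee. I then pushed it along by its handle end.

**Pin against the plate:** the push stalled at 15 N, and the handle end measured cradle y 125.0, where the plate's face is. It was still there after clamping.

**Clamp:** I swung it over with the shut fingers and pressed over the pad. The press overshot briefly to 16.6 N; allowing for where the fingers may have touched the bar, that is at most about 20 N on the pad. I then eased it to a steady 12.6 N and lifted off. The clamp stayed at 2.2° above level with the robot clear.

**Surroundings:** the cup, timer and tub look undisturbed in the last pictures. The bottle and tape lay outside those pictures, but the arm stayed well clear of them.

**Check that failed:** the scripted pin-axis fit failed after clamping because the clamp bar hides part of the barrel. I judged the pin straight by eye in the top view, with only the left handle end measured.

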